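# Refit the snap ring on a torch swivel

## Task

Set the gas bleed valve half open, its lever at 45 degrees between shut (square to the pipe) and fully open (in line with the pipe), so that the torch swivel is free of pressure. Then take the snap-ring pliers from their wooden rest by the handles, squeeze them to spread the ring that sits on their tips, and slide the spread ring from above down over the upright axle stub until it lies level on the washer, at the groove. Finish holding it there: the pliers stay gripped and squeezed with the ring spread clear of the stub; leave the valve half open and the other things on the bench where they are.

Things in the scene. Friction and masses are not known exactly. Their poses are not given: they have to be found in the camera images.
- pliers: Snap-ring pliers, steel, blue handles, flat on a wooden rest at the start. Origin: the rivet (20 mm diameter) at mid-thickness, 57 mm above the bench at the start; x towards the tips and the ring, z up. Squeezing the handles spreads the jaws (tips 64 mm from the rivet, 6 mm high). About 0.24 kg (varies), centre of mass some 30 mm behind the rivet.
- pliers_grip (a point): Place to hold the pliers: midway between the handles at mid-height, 50 mm behind the rivet; axes as the pliers'. Each handle is 10 mm wide, 14 mm high, 22 to 120 mm behind the rivet. Relaxed, they splay: outer faces 54 mm apart here, 78 mm at the ends. Squeezed to the stop, the outer faces are parallel, 36 mm apart.
- ring (a point): Centre of the snap ring's hole when spread to the stop: on the pliers' centreline at mid-thickness, 75 mm ahead of the rivet, 125 mm ahead of pliers_grip; axes as the pliers'. The ring is open towards the rivet, its two ends fixed to the jaw tips, stock 5 mm wide and 4 mm thick (2 mm either side of the mid-plane), foremost point 107 mm ahead of the rivet (101 at the stop).
- jaw (a joint): Spread of the pliers, rad: 0 = relaxed (the ring's hole, some 27 mm wide, does not pass the stub), 0.18 = stop, handles fully squeezed (the hole is then round, 41 mm). Above about 0.11 the hole is wider than the 36 mm stub. A spring opens the handles again: at the stop it takes about 8 N on each handle at pliers_grip; a firm 70 N squeeze does no harm (stop gives 0.02).
- seat (a point): On the axis of the upright steel axle stub, 77 mm above the bench: where ring comes to lie when the snap ring rests on the washer (56 mm diameter, top at 75 mm). Just above the washer is the groove (33 mm diameter, up to 81 mm), then the stub, 36 mm in diameter, up to 100 mm, then a conical nose up to 107 mm, 24 mm wide at its top. z up.
- lever (a joint): Lever of the bleed valve, rad: 0 = shut, lever square to the pipe; pi/2 = fully open, in line with the pipe; counter-clockwise seen from above is positive. It starts less than 0.35 rad from shut, stays where it is left, and takes about 0.1 N m to turn.
- lever_grip (a point): Place to hold or push the lever: on the middle of its black grip, 87 mm above the bench and 65 mm from lever_axis. The grip is an upright bar 10 mm wide, 18 mm high (78 to 96 mm above the bench), reaching from 20 to 86 mm from the axis. Its x points back along the lever to the axis, z up.
- lever_axis (a point): On the lever's upright turning axis, at the height of the lever grip (87 mm). The axes are the fixed valve's: the lever points along -x when shut and along -y when fully open; the brass pipe lies along y at 46 mm height, 84 mm long, and under it is a block 70 x 70 x 30 mm.
- jar: Bystander: glass jar with a metal cap, 60 mm in diameter, 75 mm high, origin under its centre.
- marver: Bystander: black graphite slab 100 x 60 x 14 mm lying flat, origin under its centre, x along its length.
- collar: Bystander: short brass tube standing on the bench, 48 mm outside, 34 mm inside, 18 mm high, origin under its centre.
- rest: Wooden rest of the pliers, fixed. Origin on the bench under the post (22 x 30 mm) that carries the rivet, x towards the pliers' tips. A second post, 14 mm thick and 96 mm wide, carries the handle ends 108 mm behind it. Post tops 50 mm above the bench; between them only an 8 mm thick board, 100 mm wide.
- stand: The fixed torch stand that bears the stub; origin on the bench on the stub's axis. Base plate 120 x 110 mm, 14 mm high; brass collar of 68 mm diameter under the washer. x points along the brass torch arm, which leaves the collar at 60 mm height and ends in a copper torch head, 140 to 190 mm from the axis, up to 150 mm high: keep off that side.
Things that resemble listed ones, but are neither listed nor needed, are in the scene too. Of the things that look like the rest, take the one that is farthest to the robot's right at the start.

How it is judged (in metres and radians):
On the way, in this order (a step that is already met when the one before it is completed fails the run):
1. the valve lever stands at 45 degrees (value of joint lever between 0.665 and 0.905 rad), for 0.3 s.
2. the ring is held spread above the end of the stub (value of joint jaw above 0.13 rad and horizontal distance between ring and seat below 0.02 m and z of ring in the frame of seat above 0.022 m), for 0.05 s.
At the end, for the whole second after the job is handed in: Lever at 45 degrees within 7; ring round the stub (centre within 7 mm of its axis) at the groove on the washer (height within 4 mm); pliers level within 7 degrees, at rest, gripped by the fingers, off their rest, squeezed so that jaw exceeds 0.14 rad (all of step 1 and value of joint jaw above 0.14 rad and horizontal distance between ring and seat below 0.007 m and z of ring in the frame of seat between -0.004 and 0.0045 m and angle between pliers's own z axis and vertical below 0.12 rad and contact force between the fingers and pliers above 2 N and contact force between pliers and rest below 0.2 N and linear speed of pliers below 0.03 m/s); the arm keeps its last pose, push and grip.
It fails at once if a bystander (jar, slab or brass tube) is pushed more than 30 mm (distance of any of jar, marver, collar from where it was at the start of the episode above 0.03 m).
It also fails if it takes over 54 s, if anything falls off the work surface, if the arm or the gripper's body presses on something with over 40 N, if the wrist force passes 120 N, or if a joint passes its speed limit or range.

## Robot

A 6-joint arm with a two-finger parallel gripper is mounted at the origin on the work surface. World frame = base frame: x ahead of the robot, y to its left, z up, the work surface at z = 0. Lengths are in mm, angles in rad, forces in N, time in s.
With the tool pointing down it reaches from about 350 to 875 mm from the base axis. Payload 4.2 kg.
Tool frame: the origin (TCP) lies at the very end of the fingers, on their centre line; the grasp point (between the pads) lies 19 mm behind it; z points along the fingers, y is the line along which they close (so a half turn about z gives the same grasp; the last joint's range is limited). The gripper opens to 85 mm and grips with 20 to 120 N. Pads are 22 mm wide; open, the fingers measure 114 mm over their backs; the gripper's body (76 mm by 85 mm) begins 54 mm behind the grasp point. The pads swing forward as they close: fully open they stand 13 mm farther back than shut.
Start: joints at [-0.895, 0.385, 0.008, 0, -1.194, -0.259], TCP at [253.035, -571.465, 231.312] pointing down, gripper open.
Joint ranges: [-3.14, 3.14], [-1.21, 2.06], [-1.07, 1.41], [-3.16, 2.05], [-2.99, -0.16], [-3.1, 3.1]. Speed limits (rad/s): [2.79, 2.79, 3.14, 3.14, 3.14, 3.14].

## Interface

Orientations are given as a unit quaternion [x, y, z, w].
In Python, from bench import arm gives the robot as it stands. The module is installed in compiled form; this text tells all that it offers.
- The arm moves only by the tool drive_tool, never from a script. Its argument "targets" is a list of rows, each a list of 5 numbers: the closure, from -1 (fully open) to 1 (shut), then the shift along the tool's x, y, z in mm, then the turn about the tool's z in degrees. In form: [[grip, tx, ty, tz, roll], ...]. A call has 1 to 12 rows; each row is the pose to reach, as a shift and turn from the pose commanded when the call began, along the tool's axes at that moment; what a row does not reach only later rows make up. A row lasts 1/10 s, in which the tool goes at most 50 mm and 8.59 degrees, less where a joint would pass 70% of its speed; a pose out of reach is approached as far as the arm can. A call with a gripper value outside its range is refused whole. The fingers move at their own pace and stop on an object; the grip force is fixed at half the most. Time passes only in rows, so rows that repeat a pose let the fingers close. It gives the time, the measured TCP pose, the force, the opening and the grip force at its end, in the units of the state.
- arm.read_state(): the state, without advancing time (a new reading comes with each control period).
- arm.get_image(name): name is "side" or "top"; returns the picture (384x512x3 uint8, blue, green, red); there is no depth.
- arm.camera_params(name): a dict with "fov_y" (degrees; the focal length in pixels is half the picture's height over the tangent of half this angle, whatever the lens; pixels are square), "cx", "cy" (the principal point, pixels), "rvec" (rotation vector, rad) and "tvec" (3), from world to camera coordinates, as OpenCV has them. Camera axes: x right, y down, z forward; pixel columns grow to the right and rows downward; lengths in mm; the calibration is good to about 2 mm. A picture is of the moment at which its call begins. camera_params takes no time and is no camera call.
- arm.job_done(): hands the job in; it is judged then, once.
The state is a dict: "clock": time; "joints": joint angles; "joint_vel": joint speeds; "joint_efforts": joint torques, N m; "position": TCP position; "ee_rot": TCP orientation; "contact_force": force on the tool from outside, world axes, zero at the start; "wrist_torque": the same for the moment, N m; "gripper_width": finger opening in mm; "grasp_force": force on a finger pad.
Only numpy, scipy, OpenCV 4.12 (cv2) and the standard library are available. Lean on these libraries where they do the work, as an engineer would, in place of code of your own. Each camera call takes 0.05 s, during which the arm holds its last target. There are 200 camera calls.

## Working session

There is one attempt and no reset: what is moved stays moved. The work goes in short steps, Python scripts to look and compute and a tool call to move; the robot and the scene stay as the last step left them, time stands still between calls to the robot, and variables do not carry over. Pictures are saved under pics/ and viewed, at most 10 in all, crops included, and the job is handed in when it is done.

Besides the shell and the picture viewer there is one more tool, called after "Request:" as name([rows], argument=value, ...), one row to a line, values as JSON. drive_tool: Moves the arm, as the interface text tells. Its arguments: {"type":"object","properties":{"targets":{"type":"array","items":{"type":"array","items":{"type":"number"}}}},"required":["targets"]}

```bash
mkdir -p pics; cat > h.py <<'E'
import numpy as np, cv2
from bench import arm
from scipy.spatial.transform import Rotation as R
def cam(n):
    p=arm.camera_params(n); f=192/np.tan(np.radians(p['fov_y'])/2)
    K=np.array([[f,0,p['cx']],[0,f,p['cy']],[0,0,1.]])
    Rm=cv2.Rodrigues(np.array(p['rvec'],float))[0]; return K,Rm,np.array(p['tvec'],float).ravel()
def ray(n,uv):
    K,Rm,t=cam(n); d=Rm.T@np.linalg.inv(K)@np.array([uv[0],uv[1],1.]); return -Rm.T@t,d
def onz(n,uv,z):
    o,d=ray(n,uv); return o+d*(z-o[2])/d[2]
def proj(n,X):
    K,Rm,t=cam(n); q=K@(Rm@np.array(X,float)+t); return q[:2]/q[2]
def tri(a,b):  # (name,uv) pairs -> point, gap
    o1,d1=ray(*a);o2,d2=ray(*b);d1/=np.linalg.norm(d1);d2/=np.linalg.norm(d2)
    s=np.linalg.lstsq(np.c_[d1,-d2],o2-o1,rcond=None)[0]
    p,q=o1+s[0]*d1,o2+s[1]*d2; return (p+q)/2,np.linalg.norm(p-q)
E
python3 - <<'E'
from h import *
for n in('top','side'):
    im=arm.get_image(n); cv2.imwrite(f'pics/{n}0.png',cv2.resize(im,(800,600),interpolation=cv2.INTER_CUBIC)); cv2.imwrite(f'{n}0_raw.png',im)
    print(n,arm.camera_params(n),-cam(n)[1].T@cam(n)[2])
s=arm.read_state();print(s)
print(R.from_quat(s['ee_rot']).as_matrix().round(3))
E
```

```text
top {'fov_y': 45.24873694773669, 'cx': 247.97425325288597, 'cy': 187.9543657495077, 'rvec': array([ 2.1713644 , -2.13572044,  0.17392618]), 'tvec': array([  -9.00024359,  633.1658178 , 1241.285701  ])} [ 447.1058408    20.80454559 1319.63392148]
side {'fov_y': 53.55228602400356, 'cx': 253.0104989306018, 'cy': 191.58254011520407, 'rvec': array([ 0.3490683 , -2.78178656,  1.20745652]), 'tvec': array([605.51420219, 162.62329753, 905.79805741])} [460.2441561  682.17485049 732.37742789]
{'clock': 0.1, 'joints': array([-8.95388725e-01,  3.85483564e-01,  6.74511636e-03, -4.59957580e-04,
       -1.19398011e+00, -2.58634751e-01]), 'joint_vel': array([-0.00116933, -0.00275634,  0.00219566,  0.00081877,  0.00105865,
       -0.00070956]), 'joint_efforts': array([-5.53844620e-04, -3.93320882e+01,  1.88930351e+01,  4.19790253e+00,
       -2.60613997e-03, -9.42194589e-08]), 'position': array([ 252.83502231, -571.00042224,  230.31810226]), 'ee_rot': array([-2.06798408e-01,  9.78383079e-01,  9.54435437e-04, -2.41850722e-04]), 'contact_force': array([0.77250545, 0.2530137 , 0.32599319]), 'wrist_torque': array([-0.01339884,  0.02380817, -0.03568043]), 'grasp_force': 0.0, 'gripper_width': 85.39887176777749}
[[-0.914 -0.405 -0.001]
 [-0.405  0.914  0.002]
 [ 0.     0.002 -1.   ]]
```

View pics/top0.png

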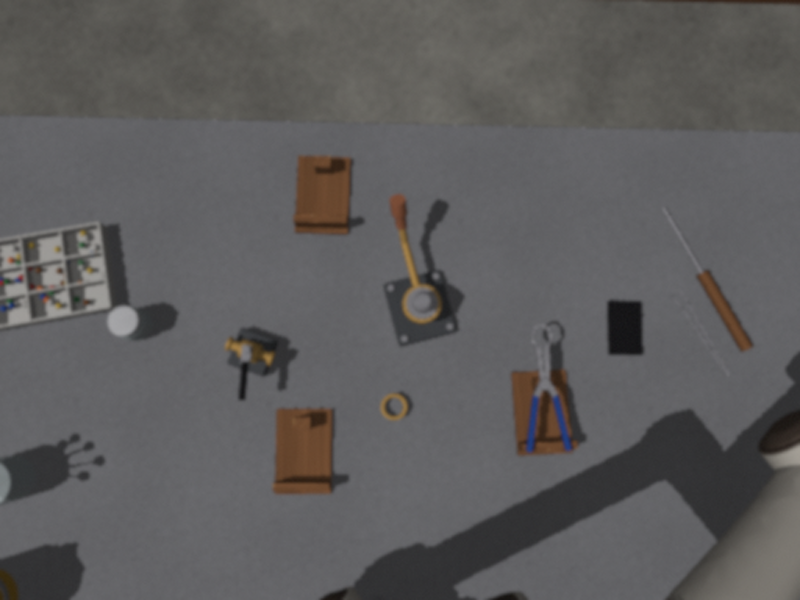

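View pics/side0.png

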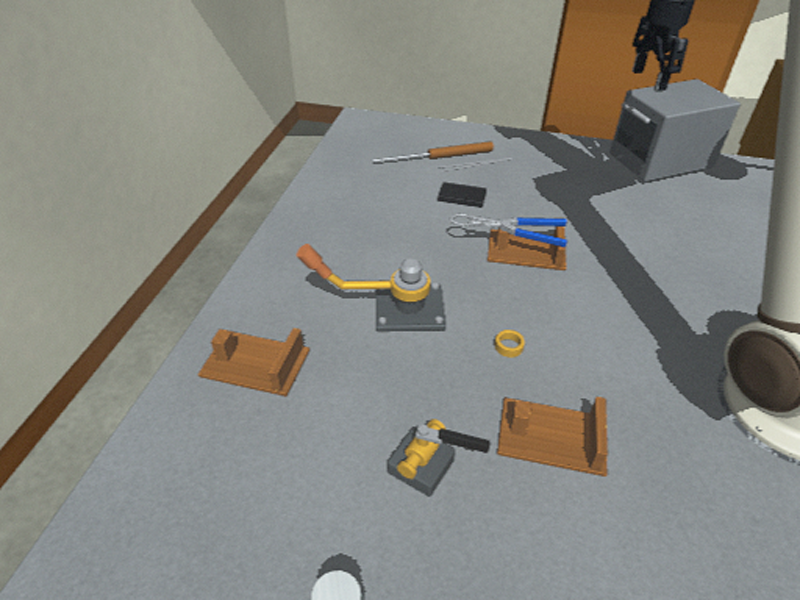

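The top view shows three wooden rests: (543,412), carrying the pliers, (303,450) and (323,195), both empty. The one farthest to the robot's right (−y, so image right) is the one with the pliers at (543,412). The stub is at (421,300), and the valve at (250,350) has its black lever pointing down to (242,395). The collar is at (395,405), the slab at (625,327) and the jar at (123,320). The side view has the pliers at (520,225), the stub at (410,268), and the lever from (428,432) to (488,445).

```bash
cat > m.py <<'E'
from h import *
t=cv2.imread('top0_raw.png'); s=cv2.imread('side0_raw.png')
def crop(im,x,y,w,h,W,H): return cv2.resize(im[y:y+h,x:x+w],(W,H),interpolation=cv2.INTER_CUBIC)
a=np.vstack([np.hstack([crop(t,320,200,60,100,240,400),crop(t,135,200,70,60,280,240) if 0 else crop(t,135,200,70,100,280,400),crop(t,240,165,60,100,240,400)]),
 np.hstack([crop(s,280,130,90,45,400,200),crop(s,240,160,90,45,360,200)])])
cv2.imwrite('pics/crop0.png',a)
def blobs(im,m,mn=15):
    n,l,st,c=cv2.connectedComponentsWithStats(m.astype(np.uint8)); 
    return [(st[i],c[i].round(1),cv2.minAreaRect(np.argwhere(l==i)[:,::-1].astype(np.float32))) for i in range(1,n) if st[i][4]>mn]
for nm,im in(('top',t),('side',s)):
    b,g,r=[im[...,i].astype(int) for i in range(3)]
    print(nm,'BLUE'); [print(x[0],x[1],np.round(cv2.boxPoints(x[2]),1).tolist()) for x in blobs(im,(b>r+50)&(b>80))]
    print('DARK'); [print(x[0],x[1],np.round(cv2.boxPoints(x[2]),1).tolist()) for x in blobs(im,(im.max(2)<32)) if x[0][4]<1500]
    print('BRASS'); [print(x[0],x[1]) for x in blobs(im,(r>b+70)&(g>b+35))]
E
python3 m.py
```

```text
top BLUE
[338 254   6  35 101] [340.3 271.3] [[337.1000061035156, 287.8999938964844], [340.20001220703125, 253.6999969482422], [343.5, 254.0], [340.29998779296875, 288.20001220703125]]
[355 254  10  34  97] [359.4 271.1] [[353.1000061035156, 254.5], [356.3999938964844, 253.60000610351562], [365.29998779296875, 286.70001220703125], [362.0, 287.5]]
DARK
[390 194  20  32 619] [399.6 209.5] [[390.0, 194.0], [409.0, 194.0], [409.0, 225.0], [390.0, 225.0]]
[154 233   4  21  36] [155.6 242.3] [[153.89999389648438, 253.0], [155.10000610351562, 232.89999389648438], [157.1999969482422, 233.0], [156.0, 253.10000610351562]]
[491 263  21  16 113] [502.1 270.1] [[489.1000061035156, 274.8999938964844], [510.20001220703125, 261.70001220703125], [513.5, 267.0], [492.29998779296875, 280.20001220703125]]
[208 378  13   6  37] [214.6 381.3] [[207.6999969482422, 382.1000061035156], [220.0, 378.0], [221.1999969482422, 381.6000061035156], [208.89999389648438, 385.70001220703125]]
[317 381  13   3  30] [324.  382.2] [[317.0, 381.0], [329.0, 381.0], [329.0, 383.0], [317.0, 383.0]]
BRASS
[258 154  10  30  78]
[... 508 characters left out ...]
0, 49.099998474121094], [410.70001220703125, -2.299999952316284], [436.29998779296875, 2.5], [426.70001220703125, 53.900001525878906]]
BRASS
[ 350    0   73   89 4307] [382.   42.1]
[ 428    0   57   59 1917] [456.6  25.3]
[275  91  40   9 164] [295.2  94.8]
[357 145   4   8  29] [358.6 148.1]
[319 147  33  12  90] [334.8 153.3]
[312 152  45  20 394] [332.  163.3]
[191 156  85  37 539] [233.1 178.8]
[358 164   4   9  22] [360.1 168.4]
[ 127  210   65   42 1371] [158.8 230.4]
[317 211  19  18 205] [325.8 219.2]
[179 222  19  30 109] [188.4 236.3]
[ 319  255   69   50 1826] [349.7 279.1]
[381 254   7  38 206] [384.3 272.3]
[274 268  11   7  51] [278.8 271.5]
[255 281  26  25 349] [266.4 291.9]
```

View pics/crop0.png

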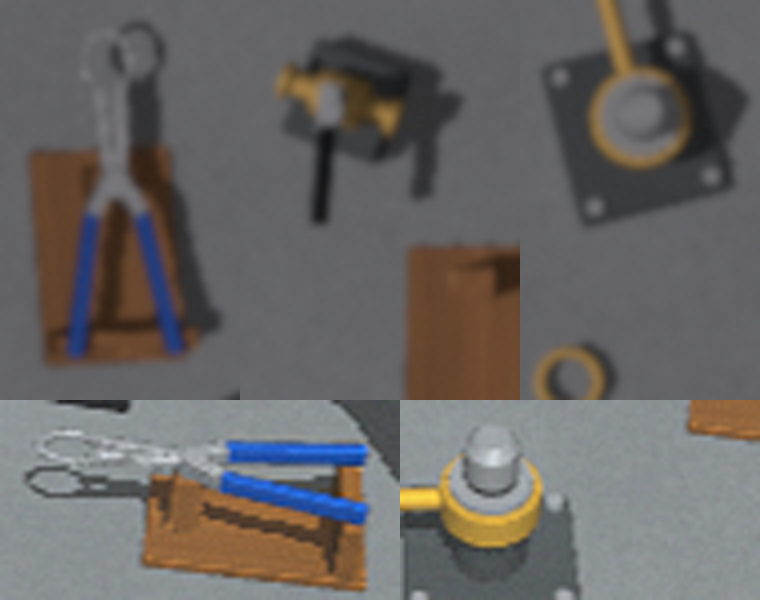

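The crop shows: pliers ring at raw top (347,214), rivet (349,246), and blue handle ends (340,288) and (363,287). The stub nose is at top (271,192) and side (263,169). The lever hub is at top (157,225) and its tip at (154.5,255). Next I triangulate these.

```bash
cat > m2.py <<'E'
from m import *
print('-----')
hl=tri(('top',(340.3,271.3)),('side',(345.7,151.5))); hr=tri(('top',(359.4,271.1)),('side',(346.4,141.5)))
print('handles',hl,hr)
# axis direction from handles' ends on plane z=57..64
P={k:onz('top',v,60) for k,v in dict(Lend=(338.9,288),Rend=(363.6,287.1),L0=(341.8,254),R0=(354.8,254),ring=(347,213.8),rivet=(349.2,246)).items()}
for k,v in P.items(): print(k,v.round(1))
print('ringtri',tri(('top',(347,213.8)),('side',(295,141))))
me=(P['Lend']+P['Rend'])/2; m0=(P['L0']+P['R0'])/2; d=m0-me; print('yaw',np.degrees(np.arctan2(d[1],d[0])), np.linalg.norm(d))
# stub
print('stub top',tri(('top',(271.2,192.5)),('side',(263,168.5))), onz('top',(271.2,192.5),107))
g=cv2.cvtColor(s,cv2.COLOR_BGR2GRAY)
for x in blobs(s,(s.max(2)<45)[:, :]): print('sd',x[0],x[1],np.round(cv2.boxPoints(x[2]),1).tolist())
print('lever grip mid z96',onz('top',(155.6,243),96),'tip',onz('top',(154.8,254),96),'in',onz('top',(156.2,233),96),'hub',onz('top',(157.5,225.3),96))
for n,uv,z in(('collar',(252,260),18),('marver',(399.6,209.5),14),('jar',(78.5,205.5),75)): print(n,onz('top',uv,z).round(0))
E
python3 m2.py | sed -n '/-----/,$p'
```

```text
-----
handles (array([ 408.1123952 , -251.44579798,   59.00018127]), np.float64(0.09844215457638437)) (array([ 409.4597051 , -303.48010731,   58.37900683]), np.float64(0.23990606750717192))
Lend [ 363.8 -246.8   60. ]
Rend [ 367.1 -313.6   60. ]
L0 [ 454.4 -256.    60. ]
R0 [ 455.  -291.4   60. ]
ring [ 564.2 -271.9   60. ]
rivet [ 476.3 -276.5   60. ]
ringtri (array([ 563.11175749, -273.47705268,   53.27916627]), np.float64(3.3849257401399147))
yaw 4.183703052637303 89.46255944050375
stub top (array([613.57551939, -59.66046165, 105.01109824]), np.float64(0.19884186758202652)) [613.20320275 -59.53729946 107.        ]
sd [405   0  39  57 938] [421.6  21.9] [[398.5, 49.099998474121094], [415.1000061035156, -7.199999809265137], [443.29998779296875, 1.100000023841858], [426.6000061035156, 57.400001525878906]]
sd [395  82  11  12  61] [399.2  87.8] [[392.20001220703125, 88.5999984741211], [396.20001220703125, 81.5999984741211], [405.6000061035156, 86.9000015258789], [401.6000061035156, 93.9000015258789]]
sd [404  94  10   9  41] [409.6  97.8] [[403.8999938964844, 96.0999984741211], [407.7
[... 229 characters left out ...]
25, 205.1999969482422], [491.3999938964844, 207.89999389648438]]
sd [467 217  14  37 162] [471.8 234.2] [[464.3999938964844, 218.6999969482422], [474.29998779296875, 216.89999389648438], [480.5, 252.6999969482422], [470.5, 254.5]]
sd [480 253  10   7  22] [484.5 255.9] [[479.79998779296875, 254.8000030517578], [481.8999938964844, 251.60000610351562], [490.20001220703125, 257.20001220703125], [488.1000061035156, 260.3999938964844]]
lever grip mid z96 [475.33767207 242.89534459  96.        ] tip [446.69026287 243.72104455  96.        ] in [501.54700971 242.47432128  96.        ] hub [521.8766226  239.94009622  96.        ]
collar [434. -13.  18.]
marver [ 583. -434.   14.]
jar [573. 458.  75.]
```

```bash
cat > v.py <<'E'
from m import *
print('-----')
A=[crop(t,135,205,50,60,400,480),crop(s,240,258,80,64,400,320)]
c=np.zeros((480,800,3),np.uint8); c[:,:400]=A[0]; c[:320,400:]=A[1]; cv2.imwrite('pics/valve.png',c)
for nm,im,(x,y,w,h) in(('top',t,(135,210,50,35)),('side',s,(240,258,60,64))):
    hsv=cv2.cvtColor(im,cv2.COLOR_BGR2HSV)[y:y+h,x:x+w]
    m=(hsv[...,1]>110)&(hsv[...,0]>8)&(hsv[...,0]<35)&(hsv[...,2]>60)
    q=np.argwhere(m)[:,::-1]+[x,y]; r=cv2.minAreaRect(q.astype(np.float32)); print(nm,len(q),np.round(cv2.boxPoints(r),1).tolist(),q[q[:,0].argmin()],q[q[:,0].argmax()],q[q[:,1].argmin()],q[q[:,1].argmax()])
    if nm=='top':
        L=q[q[:,0]<q[:,0].min()+4].mean(0);Rr=q[q[:,0]>q[:,0].max()-4].mean(0); a,b=onz('top',L,50),onz('top',Rr,50); print(L,Rr,a,b,(a+b)/2,np.linalg.norm(a-b),np.degrees(np.arctan2(*(a-b)[:2])))
E
python3 v.py | sed -n '/-----/,$p'
```

```text
-----
top 183 [[143.89999389648438, 222.8000030517578], [147.6999969482422, 213.3000030517578], [176.10000610351562, 224.6999969482422], [172.3000030517578, 234.10000610351562]] [145 220] [175 226] [147 217] [171 233]
[146.80952381 220.        ] [173.04 228.28] [538.74013494 278.07842514  50.        ] [517.22604525 205.34669627  50.        ] [527.98309009 241.71256071  50.        ] 75.84695405587911 16.47824918884181
side 420 [[251.10000610351562, 299.3999938964844], [274.0, 265.0], [287.6000061035156, 274.1000061035156], [264.70001220703125, 308.5]] [254 298] [284 273] [277 268] [260 305]
```

View pics/valve.png

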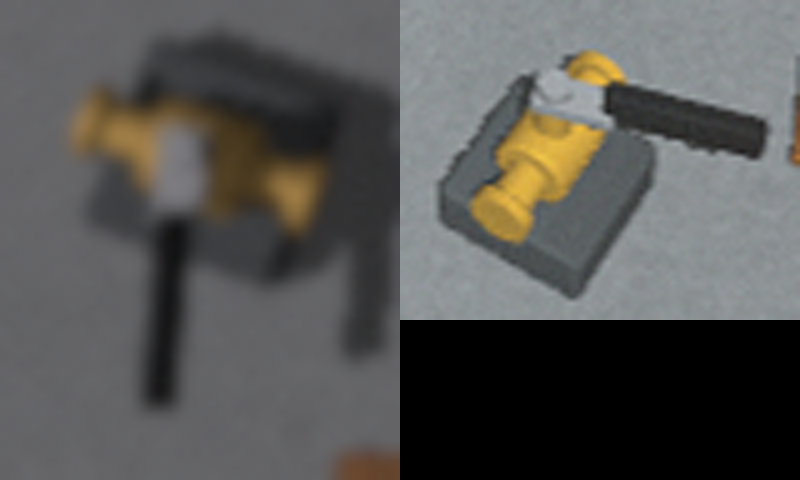

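```bash
python3 - <<'E'
from h import *
S=lambda x,y:(240+(x-400)/5-.4,258+y/5-.4); T=lambda x,y:(135+x/8-.44,205+y/8-.44)
ang=lambda d:np.degrees(np.arctan2(d[1],d[0]))
l,f,r=[onz('side',S(*p),30) for p in((440,184),(577,270),(656,155))]
print('block top',l,f,r,np.linalg.norm(l-f),np.linalg.norm(r-f),ang(f-l),ang(f-r),'centre',(l+r)/2)
l,f,r=[onz('side',S(*p),0) for p in((440,208),(576,298),(652,182))]
print('block bot',np.linalg.norm(l-f),np.linalg.norm(r-f),ang(f-l),ang(f-r),'centre',(l+r)/2)
print('tip',tri(('top',T(160,403)),('side',S(765,135))),'inner',tri(('top',T(171,220)),('side',S(610,100))))
a,b=onz('side',S(503,217),46),onz('side',S(598,80),46); print('pipe side',np.linalg.norm(a-b),ang(a-b))
a,b=onz('top',T(95,122),48),onz('top',T(310,202),48); print('pipe top',np.linalg.norm(a-b),ang(a-b),(a+b)/2)
E
```

```text
block top [570.57884761 261.95966623  30.        ] [506.95315583 286.36072862  30.        ] [485.23124967 225.59997212  30.        ] 68.1442624173629 64.52682184892188 159.01770262112572 70.32808376296315 centre [527.90504864 243.77981917  30.        ]
block bot 70.75442622172007 65.60189803217735 157.86166295000902 71.21644355849124 centre [528.97735766 237.68583572   0.        ]
tip (array([443.72373747, 245.28116688,  90.38196457]), np.float64(1.0416336840877032)) inner (array([504.74077284, 244.36771714,  90.10839036]), np.float64(0.9220012523051597))
pipe side 78.1126269120325 71.80709486105434
pipe top 79.26504058121546 70.67471394833908 [526.27447731 242.13535326  48.        ]
```

```bash
cat >> h.py <<'E'
def rel(p,ang,R0=None,p0=None):
    """tool shift and roll (deg) to world TCP p with tool x at world angle ang"""
    s=arm.read_state(); M=R.from_quat(s['ee_rot']).as_matrix(); p0=s['position']
    a=np.degrees(np.arctan2(M[1,0],M[0,0])); d=M.T@(np.array(p)-p0)
    print('now',p0.round(1),'xang',round(a,2),'w',round(s['gripper_width'],1),'t',s['clock'],'shift',d.round(1),'roll',round((a-ang+180)%360-180,2)); return d
E
python3 -c "
from h import *
rel((462.5,244.3,150),178)"
```

```text
now [ 252.8 -571.   230.3] xang -156.13 w 85.4 t 0.1 shift [-521.7  660.6   81.6] roll 25.87
```

Request:
drive_tool([
  [-1,-522,660,70,26],
  [-1,-522,660,70,26],
  [-1,-522,660,70,26],
  [-1,-522,660,70,26],
  [-1,-522,660,70,26],
  [-1,-522,660,70,26],
  [-1,-522,660,70,26],
  [-1,-522,660,70,26],
  [-1,-522,660,70,26],
  [-1,-522,660,70,26],
  [-1,-522,660,70,26],
  [-1,-522,660,70,26],
])

```text
clock: 1.3
position: [400.8, 4.2, 182.0]
ee_rot: [0.018, 1.0, 0.0, 0.0]
contact_force: [0.3, -0.7, 1.5]
gripper_width: 85.7
grasp_force: 0.0
```

Request:
drive_tool([
  [-1,-53,242,30,0],
  [-1,-53,242,30,0],
  [-1,-53,242,30,0],
  [-1,-53,242,30,0],
  [-1,-53,242,30,0],
  [-1,-53,242,30,0],
  [-1,-53,242,30,0],
  [-1,-53,242,30,0],
])

```text
clock: 2.1
position: [462.4, 241.1, 151.7]
ee_rot: [0.019, 1.0, -0.0, -0.001]
contact_force: [0.2, -0.3, 0.3]
gripper_width: 85.2
grasp_force: 0.0
```

```bash
python3 -c "
from h import *
rel((462.5,244.3,67),178)
for n in('top','side'): cv2.imwrite(n+'1_raw.png',arm.get_image(n))
t=cv2.imread('top1_raw.png');s=cv2.imread('side1_raw.png')
c=np.hstack([cv2.resize(t[190:280,110:200],(400,400)),cv2.resize(s[220:320,230:330],(400,400))]);cv2.imwrite('pics/over.png',c)"
```

```text
now [462.4 241.1 151.7] xang 177.85 w 85.2 t 2.1 shift [-0.1  3.3 84.7] roll -0.15
```

View pics/over.png

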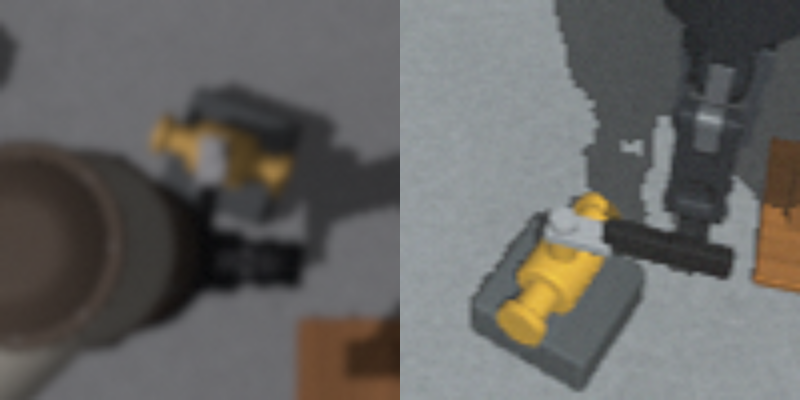

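The gripper stands over the lever, whose tip is near (725,262) in the side half. Now I descend and close on it.

Request:
drive_tool([
  [-1,0,3,45,0],
  [-1,0,3,84,0],
  [-1,0,3,84,0],
  [1,0,3,84,0],
  [1,0,3,84,0],
  [1,0,3,84,0],
  [1,0,3,84,0],
  [1,0,3,84,0],
  [1,0,3,84,0],
])

```text
clock: 3.1
position: [463.4, 245.2, 69.0]
ee_rot: [0.019, 1.0, 0.0, 0.0]
contact_force: [-0.2, -0.3, 4.9]
gripper_width: 9.1
grasp_force: 59.8
```

```bash
python3 -c "
from h import *
s=arm.read_state();print(s['contact_force'],s['wrist_torque'],s['gripper_width'],s['grasp_force'])
A=np.array([527.5,242])
p=s['position'];print(p,np.degrees(np.arctan2(*(p[:2]-A)[::-1])))
for a in (187,196,205.5):
  u=np.radians(a); rel((A[0]+65*np.cos(u),A[1]+65*np.sin(u),p[2]),a)"
```

```text
[-0.23654346 -0.31242527  4.94530976] [-0.21527588  0.23405654 -0.20115089] 9.132856165560552 59.79247748851776
[463.38520072 245.16907682  69.00212868] 177.17027778018905
now [463.4 245.2  69. ] xang 177.87 w 9.1 t 3.1 shift [ -0.  -11.1  -0. ] roll -9.13
now [463.4 245.2  69. ] xang 177.87 w 9.1 t 3.1 shift [ -2.4 -21.   -0. ] roll -18.13
now [463.4 245.2  69. ] xang 177.87 w 9.1 t 3.1 shift [ -6.6 -30.9  -0. ] roll -27.63
```

Request:
drive_tool([
  [1,0,-6,0,-4],
  [1,0,-11,0,-9],
  [1,-1,-16,0,-13],
  [1,-2,-21,0,-18],
  [1,-4,-26,0,-23],
  [1,-6,-30,0,-27],
  [1,-6,-30,0,-27],
  [1,-6,-30,0,-27],
])

```text
clock: 3.9
position: [469.2, 215.1, 69.0]
ee_rot: [-0.215, 0.977, 0.0, 0.001]
contact_force: [4.0, -3.6, 4.7]
gripper_width: 9.2
grasp_force: 59.8
```

```bash
python3 -c "
from h import *
s=arm.read_state();print(s['contact_force'],s['wrist_torque'],s['gripper_width'],s['grasp_force'])
A=np.array([527.5,242]);p=s['position'];print(p,np.degrees(np.arctan2(*(p[:2]-A)[::-1])))
rel(p,205)"
```

```text
[ 4.04004504 -3.59721864  4.69467301] [-0.84108022 -1.02311392 -0.2201279 ] 9.184274549668498 59.842543601989746
[469.21096838 215.1439445   68.95568073] -155.2626121881462
now [469.2 215.1  69. ] xang -155.19 w 9.2 t 3.9 shift [0. 0. 0.] roll -0.19
```

Request:
drive_tool([
  [-1,0,0,0,0],
  [-1,0,0,0,0],
  [-1,0,0,0,0],
  [-1,0,0,0,0],
  [-1,0,0,-50,0],
  [-1,0,0,-100,0],
  [-1,0,0,-110,0],
])

```text
clock: 4.6
position: [470.7, 216.8, 183.9]
ee_rot: [-0.216, 0.976, 0.002, 0.005]
contact_force: [0.5, -0.6, 0.0]
gripper_width: 85.3
grasp_force: 0.0
```

```bash
python3 -c "
from h import *
rel((429,-276.7,150),182.7)"
```

```text
now [470.7 216.8 183.9] xang -155.04 w 85.3 t 4.6 shift [ 246.4 -429.9   30.4] roll 22.26
```

Request:
drive_tool([
  [-1,246,-430,28,22],
  [-1,246,-430,28,22],
  [-1,246,-430,28,22],
  [-1,246,-430,28,22],
  [-1,246,-430,28,22],
  [-1,246,-430,28,22],
  [-1,246,-430,28,22],
  [-1,246,-430,28,22],
  [-1,246,-430,28,22],
  [-1,246,-430,28,22],
  [-1,246,-430,28,22],
  [-1,246,-430,28,22],
])

```text
clock: 5.8
position: [424.9, -279.5, 149.2]
ee_rot: [-0.024, 1.0, 0.0, -0.001]
contact_force: [0.4, -0.4, 0.4]
gripper_width: 85.5
grasp_force: 0.0
```

```bash
python3 - <<'E'
from h import *
rel((429,-276.7,35),182.7)
for n in('top','side'): cv2.imwrite(n+'2_raw.png',arm.get_image(n))
t=cv2.imread('top2_raw.png');s=cv2.imread('side2_raw.png')
c=np.zeros((600,800,3),np.uint8)
c[:300,:400]=cv2.resize(t[200:260,130:210],(400,300));c[:300,400:]=cv2.resize(s[255:315,245:325],(400,300))
c[300:,:400]=cv2.resize(t[200:290,310:430],(400,300));c[300:,400:]=cv2.resize(s[110:185,280:380],(400,300))
cv2.imwrite('pics/c2.png',c)
m=(s.max(2)<60); m[:258]=0;m[315:]=0;m[:,:270]=0;m[:,325:]=0
n,l,st,cc=cv2.connectedComponentsWithStats(m.astype(np.uint8));i=1+st[1:,4].argmax();q=np.argwhere(l==i)[:,::-1]
print(st[i],cv2.boxPoints(cv2.minAreaRect(q.astype(np.float32))).round(1).tolist())
E
```

```text
now [ 424.9 -279.5  149.2] xang -177.29 w 85.5 t 5.8 shift [ -4.4   2.5 114.2] roll 0.01
[281 266  31  11 201] [[280.3999938964844, 269.8999938964844], [310.79998779296875, 265.3999938964844], [311.79998779296875, 272.3999938964844], [281.3999938964844, 277.0]]
```

View pics/c2.png

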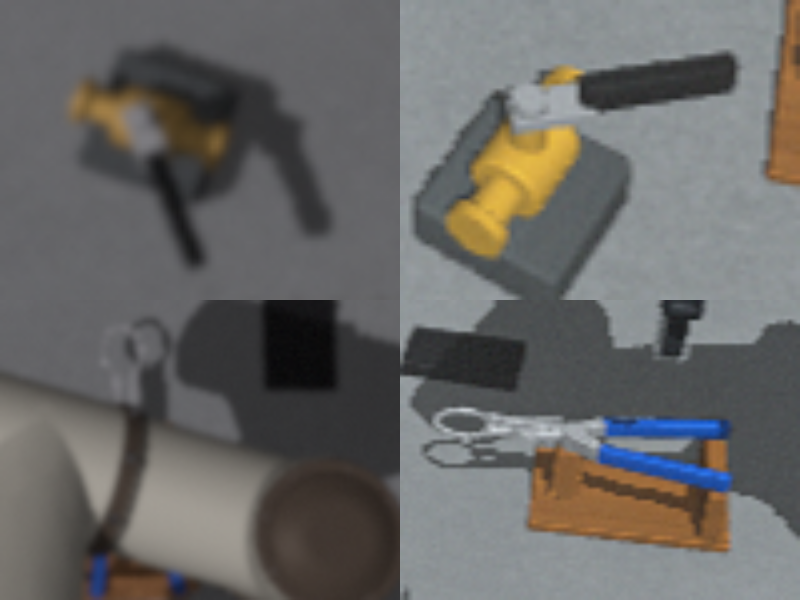

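The valve lever now lies at roughly 45° to the pipe (top-crop tip (197,262), hub (145,120)). The pliers are untouched, with the ring at (462,422) in the side crop. I'll check the lever angle numerically while descending on the pliers.

```bash
python3 - <<'E'
from h import *
T=lambda x,y:(130+x/5-.4,200+y/5-.4);S=lambda x,y:(245+(x-400)/5-.4,255+y/5-.4)
a=tri(('top',T(197,262)),('side',S(735,72)));b=tri(('top',T(158,155)),('side',S(582,92)));print(a,b)
d=(a[0]-b[0]);print(np.degrees(np.arctan2(d[1],d[0]))%360,np.linalg.norm(d)); d=a[0]-[527.5,242,0];print(np.degrees(np.arctan2(d[1],d[0]))%360)
# handles recheck in side view (z=57+..)
s=cv2.imread('side2_raw.png').astype(int);m=(s[...,0]>s[...,2]+50)&(s[...,0]>80)
n,l,st,c=cv2.connectedComponentsWithStats(m.astype(np.uint8))
for i in range(1,n):
    if st[i,4]>20: print(st[i],c[i],onz('side',c[i],59))
E
```

```text
(array([451.24648035, 207.94274045,  88.84274301]), np.float64(2.4709112789173626)) (array([508.64313386, 231.26048334,  86.2658356 ]), np.float64(0.17867643646188472))
202.10975029456057 62.005914391945375
204.0670658663454
[331 139  32   6 140] [346.6        141.65714286] [ 408.98382087 -301.90723985   59.        ]
[329 146  34  12 168] [345.75      151.5297619] [ 408.0094486  -251.33817862   59.        ]
```

Request:
drive_tool([
  [-1,-4,2,50,0],
  [-1,-4,2,95,0],
  [-1,-4,2,112,0],
  [-1,-4,2,113,0],
  [-1,-4,2,113,0],
])

```text
clock: 6.4
position: [430.5, -275.7, 37.6]
ee_rot: [-0.026, 1.0, -0.0, 0.0]
contact_force: [0.1, 0.2, -0.4]
gripper_width: 85.7
grasp_force: 0.0
```

Request:
drive_tool([
  [1,0,0,0,0],
  [1,0,0,0,0],
  [1,0,0,0,0],
  [1,0,0,0,0],
  [1,0,0,0,0],
  [1,0,0,0,0],
  [1,0,0,0,0],
  [1,0,0,0,0],
])

```text
clock: 7.2
position: [429.5, -277.5, 39.9]
ee_rot: [-0.026, 1.0, -0.001, 0.001]
contact_force: [-5.9, -0.7, 12.8]
gripper_width: 32.9
grasp_force: 59.1
```

Request:
drive_tool([
  [1,0,0,-10,0],
  [1,0,0,-25,0],
  [1,0,0,-45,0],
  [1,0,0,-70,0],
  [1,0,0,-90,0],
  [1,0,0,-100,0],
  [1,0,0,-100,0],
  [1,0,0,-100,0],
])

```text
clock: 8.0
position: [428.9, -276.2, 136.4]
ee_rot: [-0.025, 1.0, 0.001, -0.001]
contact_force: [-0.9, 0.5, -3.2]
gripper_width: 32.7
grasp_force: 60.2
```

```bash
cat > g.py <<'E'
from h import *
import sys
k=sys.argv[1]
s0=arm.read_state();print(s0['position'],s0['contact_force'],s0['wrist_torque'],s0['gripper_width'],s0['grasp_force'])
for n in('top','side'): cv2.imwrite(f'{n}{k}_raw.png',arm.get_image(n))
t=cv2.imread(f'top{k}_raw.png');s=cv2.imread(f'side{k}_raw.png')
x,y,x2,y2=map(int,sys.argv[2:6])
c=np.hstack([cv2.resize(t[y:y+75,x:x+75],(400,400),interpolation=2),cv2.resize(s[y2:y2+75,x2:x2+75],(400,400),interpolation=2)]);cv2.imwrite(f'pics/g{k}.png',c)
E
python3 g.py 3 310 180 270 85; python3 -c "
from h import *
rel((488.5,-65.5,150),182.7)
p=arm.read_state()['position'];print(proj('top',p+[125,5,19]),proj('side',p+[125,5,19]))"
```

```text
[ 428.94616839 -276.2056288   136.3653034 ] [-0.94491415  0.53746387 -3.19742244] [ 0.02479483  0.00413369 -0.01387744] 32.74058248415417 60.23767948150635
now [ 428.7 -276.2  135.8] xang -177.14 w 32.7 t 8.1 shift [-70.2 207.5 -14.1] roll 0.16
[355.37510248 214.58255158] [300.53816084 112.68283531]
```

View pics/g3.png

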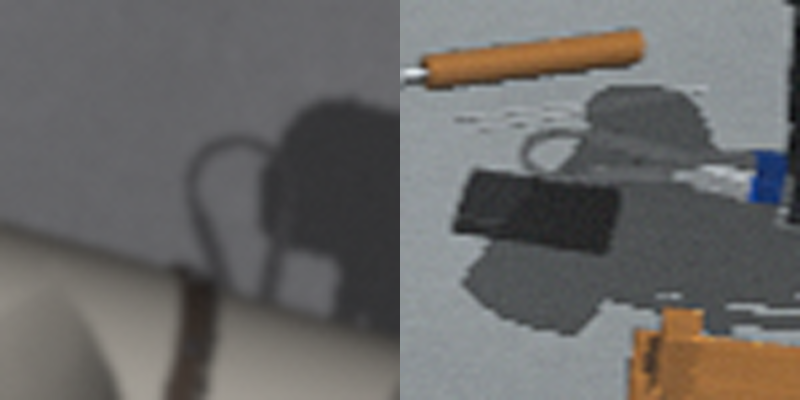

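The loop in the side crop at (563,150) and the dark loop in the top crop at (240,190) are the ring. It is about 49 mm wide outside, so it is spread, and it sits where predicted. I'll carry it over the stub.

Request:
drive_tool([
  [1,-10,30,0,0],
  [1,-24,70,0,0],
  [1,-38,110,0,0],
  [1,-50,150,0,0],
  [1,-62,185,0,0],
  [1,-70,207,0,0],
  [1,-70,207,0,0],
  [1,-70,207,0,0],
])

```text
clock: 8.9
position: [488.5, -66.0, 136.0]
ee_rot: [-0.026, 1.0, -0.0, -0.001]
contact_force: [0.3, -0.6, -3.5]
gripper_width: 31.9
grasp_force: 60.3
```

```bash
python3 g.py 4 230 155 225 125; python3 -c "
from h import *
s=arm.read_state();M=R.from_quat(s['ee_rot']).as_matrix();p=s['position']-M[:,0]*125+[0,0,18];print(p,M.round(4))
print(proj('top',p),proj('side',p),'stub',proj('top',(613.4,-59.6,106)),proj('side',(613.4,-59.6,106)))"
```

```text
[488.5225005  -66.03016656 136.04058899] [ 0.34922902 -0.60164982 -3.45722045] [-0.00343826  0.12979697 -0.02667469] 31.874008515385967 60.253779888153076
[613.2522453  -60.7850176  154.10554797] [[-9.988e-01 -4.940e-02 -1.900e-03]
 [-4.940e-02  9.988e-01 -3.000e-04]
 [ 1.900e-03 -2.000e-04 -1.000e+00]]
[272.92651194 190.01158645] [263.80255279 153.06454806] stub [271.19884583 192.47770275] [263.10932162 168.23744669]
```

View pics/g4.png

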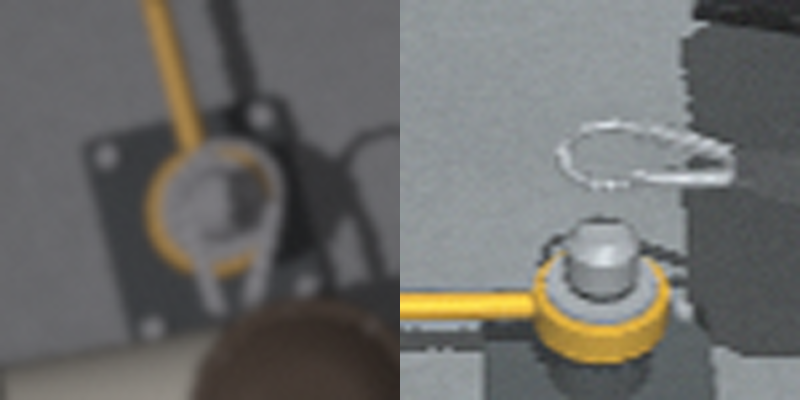

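```bash
python3 - <<'E'
from h import *
print(tri(('top',(272,191.3)),('side',(263.8,153.7))))
t=cv2.imread('top4_raw.png');s=cv2.imread('side4_raw.png')
g=cv2.cvtColor(s,cv2.COLOR_BGR2GRAY).astype(int);
print(g[145:166,250:294:2])
# stub: side bright blob of shaft; top
hs=cv2.cvtColor(s,cv2.COLOR_BGR2HSV)
for r in (170,172,174,176,178): print(r,g[r,250:280])
gt=cv2.cvtColor(t,cv2.COLOR_BGR2GRAY);print(gt[178:208,256:290:1])
E
```

```text
(array([611.29504747, -58.31948466, 153.98287739]), np.float64(2.7766564831519496))
[[150 146 150 150 150 148 148 146 147 148 147 154 151 150 121  82  86  84
   83  84  83  83]
 [149 145 150 146 147 148 146 148 146 147 147 148 144 151 151  79  86  83
   82  83  81  81]
 [145 144 145 148 149 148 149 163 151 148 151 147 148 148 155  81  82  83
   81  85  79  78]
 [147 146 148 147 150 178 210 220 178 183 159 163 155 133 123  77  81  83
   81  82  79  82]
 [149 147 146 155 156 169 144 128 130 159 161 184 171 161 143  76  78  78
   80  79  83  82]
 [149 145 148 141 148 133 146 147 146 140 131 134 167 179 171 180  88  76
   81  80  83  81]
 [148 147 147 164 136 147 152 150 144 146 135 133 138 147 181 173 190 123
   71  82  84  84]
 [147 148 159 150 150 150 152 148 149 150 143 146 128 150 141 154 184 170
  160  74  83  79]
 [144 146 175 170 145 149 150 147 149 147 147 145 145 145 134 149 140 172
  155  92  88  86]
 [148 145 137 188 148 145 146 149 148 148 145 144 144 142 151  87 111 143
  150  91  87  89]
 [151 145 134 188 149 149 146 144 148 152 147 143 146 151 118  77  79  78
  131  91  9
[... 1064 characters left out ...]

172 [159 125  81 126 158 142 129 150 164 172 184 192 209 221 210 188 180 177
 168 119  73  76  83  85  83  83  87 128 128  82]
174 [127  89 147 176 175 135  94 117 128 140 171 196 208 215 203 179 165 146
 118 129 163 177 166 152 149 121  77  79  81  83]
176 [162 173 178 171 174 139  92 118 129 130 137 143 141 147 141 140 135 129
 120 128 160 172 171 180 168 154 123 128 127  81]
178 [170 176 176 170 173 172 136 105 127 134 137 145 146 148 147 141 138 135
 105 135 173 171 149 158 170 121  74  83  79  81]
[[ 86  83  79 ... 100 103 104]
 [ 70  67  65 ...  98 103 105]
 [ 61  61  60 ...  93 100 102]
 ...
 [ 62  63  63 ...  66  65  59]
 [ 62  61  62 ...  80  76  66]
 [ 63  62  61 ...  97  92  78]]
```

Request:
drive_tool([
  [1,-1,0,10,0],
  [1,-1,0,24,0],
  [1,-1,0,36,0],
  [1,-1,0,38,0],
  [1,-1,0,38,0],
  [1,-1,0,38,0],
])

```text
clock: 9.6
position: [490.5, -66.6, 99.4]
ee_rot: [-0.025, 1.0, -0.0, 0.0]
contact_force: [-0.4, 0.3, -2.1]
gripper_width: 32.8
grasp_force: 60.2
```

```bash
sed -i 's/75,x/45,x/;s/+75\]/+45]/;s/+75,x2:x2+75/+45,x2:x2+45/' g.py; sed -i 's/t\[y:y+75/t[y:y+45/;s/x:x+75/x:x+45/' g.py; grep resize g.py; python3 g.py 5 250 170 243 145; python3 -c "
from h import *
s=arm.read_state();M=R.from_quat(s['ee_rot']).as_matrix();p=s['position']-M[:,0]*125+[0,0,18];print(p)
print(proj('top',p),proj('side',p),'stub',proj('top',(613.4,-59.6,106)),proj('side',(613.4,-59.6,106)))"
```

```text
c=np.hstack([cv2.resize(t[y:y+45,x:x+45],(400,400),interpolation=2),cv2.resize(s[y2:y2+45,x2:x2+45],(400,400),interpolation=2)]);cv2.imwrite(f'pics/g{k}.png',c)
[490.48346729 -66.6264721   99.36706394] [-0.40311661  0.27789126 -2.0608169 ] [ 0.01053729  0.07855294 -0.03335317] 32.812921055362445 60.21812438964844
[615.42313622 -60.1403266  117.79816884]
[271.7107852  191.11865267] [262.51243065 164.4197815 ] stub [271.19884583 192.47770275] [263.10932162 168.23744669]
```

View pics/g5.png

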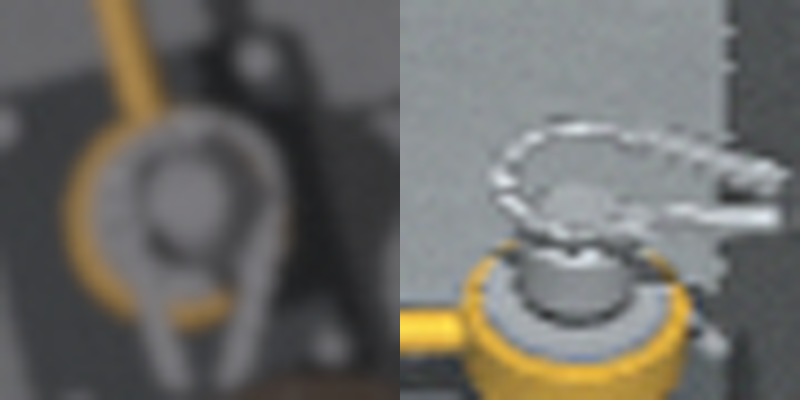

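```bash
python3 - <<'E'
from h import *
T=lambda x,y:(250+x/8.889-.45,170+y/8.889-.45);S=lambda x,y:(243+(x-400)/8.889-.45,145+y/8.889-.45)
print('ring',tri(('top',T(200,192)),('side',S(574,181))))
print('nose',tri(('top',T(187,200)),('side',S(578,203))),onz('top',T(187,200),107),onz('side',S(578,203),107))
print('collar',onz('top',T(180,213),72))
# collar brass in side + top via mask of pre-approach images
for n in('top','side'):
    im=cv2.imread(n+'0_raw.png');h=cv2.cvtColor(im,cv2.COLOR_BGR2HSV);m=((h[...,1]>90)&(h[...,0]>10)&(h[...,0]<32)).astype(np.uint8)
    x,y=(250,170) if n=='top' else (243,160)
    q=np.argwhere(m[y:y+45,x:x+45])[:,::-1]+[x,y]
    # lower part only (skip arm)
    if n=='top':
        q=q[q[:,1]>186]; hull=cv2.convexHull(q.astype(np.float32)); e=cv2.fitEllipse(hull); print(e,onz('top',e[0],72))
E
```

```text
ring (array([616.17316371, -61.18067342, 115.09185766]), np.float64(0.871874028614502))
nose (array([614.21514261, -57.67007201, 110.13410084]), np.float64(0.5269012343880176)) [614.38277759 -57.89668226 107.        ] [615.26047231 -61.41183823 107.        ]
collar [615.13623036 -58.04592001  72.        ]
((269.6048583984375, 194.35122680664062), (24.589725494384766, 25.754587173461914), 98.373046875) [612.812786   -57.53220506  72.        ]
```

Ring (616,−61,116) stands about 2 mm off the stub axis (614,−59) in x and in y. I'll correct that and lower in small steps, watching the force.

Request:
drive_tool([
  [1,2,2,0,0],
  [1,2,2,4,0],
  [1,2,2,8,0],
  [1,2,2,12,0],
  [1,2,2,16,0],
  [1,2,2,20,0],
  [1,2,2,20,0],
  [1,2,2,20,0],
])

```text
clock: 10.5
position: [488.2, -64.4, 79.0]
ee_rot: [-0.025, 1.0, -0.0, -0.0]
contact_force: [1.7, 1.0, -2.7]
gripper_width: 32.5
grasp_force: 60.3
```

Request:
drive_tool([
  [1,0,0,3,0],
  [1,0,0,6,0],
  [1,0,0,9,0],
  [1,0,0,12,0],
  [1,0,0,15,0],
  [1,0,0,15,0],
  [1,0,0,15,0],
])

```text
clock: 11.2
position: [488.1, -64.4, 64.0]
ee_rot: [-0.025, 1.0, -0.0, -0.0]
contact_force: [1.8, 0.3, -2.7]
gripper_width: 32.5
grasp_force: 60.4
```

```bash
python3 g.py 6 250 170 243 155
```

```text
[488.14161649 -64.36992898  64.00357875] [ 1.77672225  0.26002992 -2.67277415] [-0.01624334 -0.32878386 -0.02756152] 32.52838151604128 60.36880373954773
```

View pics/g6.png

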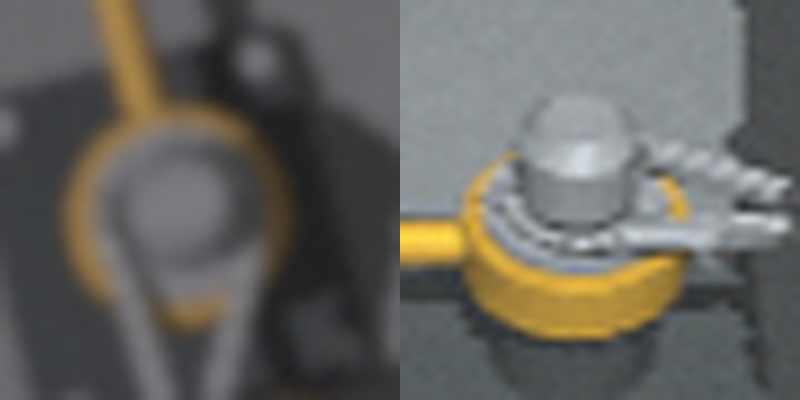

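The ring is round the stub, just above the washer in the side crop at (570,240). I'll lower it the last millimetres until it touches.

Request:
drive_tool([
  [1,0,0,1,0],
  [1,0,0,2,0],
  [1,0,0,3,0],
  [1,0,0,3,0],
  [1,0,0,3,0],
])

```text
clock: 11.8
position: [487.7, -64.5, 60.9]
ee_rot: [-0.025, 1.0, -0.0, -0.0]
contact_force: [-0.2, -1.1, -3.1]
gripper_width: 32.7
grasp_force: 60.2
```

Request:
drive_tool([
  [1,0,0,1,0],
  [1,0,0,1,0],
  [1,0,0,1,0],
])

```text
clock: 12.1
position: [488.0, -64.4, 60.1]
ee_rot: [-0.025, 1.0, 0.0, -0.0]
contact_force: [-1.5, 0.0, -1.2]
gripper_width: 32.6
grasp_force: 60.3
```

Request:
drive_tool([
  [1,0,0,1,0],
  [1,0,0,1,0],
  [1,0,0,1,0],
  [1,0,0,1,0],
])

```text
clock: 12.5
position: [488.1, -64.4, 59.2]
ee_rot: [-0.025, 1.0, 0.0, 0.0]
contact_force: [-1.1, -0.2, -0.2]
gripper_width: 32.5
grasp_force: 60.5
```

```bash
python3 g.py 7 250 170 243 155; python3 g.py 8 250 170 243 155; python3 - <<'E'
from h import *
a=cv2.imread('side6_raw.png').astype(int);b=cv2.imread('side8_raw.png').astype(int)
# bright column profiles of ring front (x ~261) and jaw (x~280)
for x in (256,258,260,262,276,280,283): print(x,a[172:192,x].max(1),b[172:192,x].max(1))
E
```

```text
[488.1157167  -64.39205104  59.20805305] [-1.13922928 -0.24358632 -0.16294971] [ 0.02445863  0.09685919 -0.02027793] 32.45590099379946 60.45246720314026
[488.07508773 -64.40939519  59.16739394] [-1.84959528  0.18220263  0.94074343] [ 0.035721    0.09081051 -0.04230398] 32.17258015386973 60.4655921459198
256 [137  94  90 112  98 151 159 171 140 133 172 148 166 211 202 169 165 164
 168 167] [126  90  91 114  95 127 143 167 180 141 160 152 166 212 201 168 166 166
 165 168]
258 [163 163 127 127 125 127 126 106 154 176 140 170 146 185 220 186 173 176
 174 176] [166 160 125 120 129 126 127  96  92 200 135 169 145 186 223 184 171 174
 174 173]
260 [184 187 168 135 136 136 140 139  74 184 140 137 162 151 211 211 178 177
 177 177] [180 190 166 132 133 135 135 141  76  95 179 164 163 150 210 208 179 177
 179 180]
262 [209 215 204 146 145 148 145 146 110 133 169 118 165 151 211 227 185 180
 182 180] [207 216 210 144 144 144 146 146 114  85 178 161 128 147 213 226 181 181
 178 179]
276 [182 181 138 137 146 150 148 170 172 195 185 115 108  97 103  61  56  55
  96  97] [152 162 184 146 121 147 153 153 160 170 196 171 104  96  97 100  64  53
  79  95]
280 [116 179 171 150 142 114 115 180 153 139 143  80  71  81  99  64  56  57
  98 100] [119 122 140 165 166 150 145 141 169 176 170 159  77  61  98  61  60  61
  98  96]
283 [ 77  76 176 177 141 127  71 189 164 136 124  83  81  79  75  77  75  75
  73  71] [ 82  78  80 122 174 171 154  84 173 159 135 147  88  74  73  78  76  73
  72  68]
```

```bash
python3 -c "
from h import *
print(arm.job_done())"
```

```text
the job is handed in; nothing more can be done
None
```

I set the valve lever to about 45°, lowered the spread ring over the stub onto the washer with the pliers still squeezed, and handed the job in at about 12.6 s. The hand-in returned no verdict.

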